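Read in the soap cartons and fill the soap hopper

TASK

Three or four soap cartons stand on the sliding carrier: move the carrier by its grip so that the black mark on each carton's top stops right under the fixed pointer for a good two seconds, in this order, leaving out empty places: near-left, near-right, far-right, far-left as seen from the robot. Then put every carton upright through the sprung flap in the top of the white hopper, so that it drops right in and the flap shuts again, and finally push the empty carrier fully back to the left under the pointer. Do not strike the pointer, and leave the bottle and the cup where they are.

Things in the scene. Friction and masses are not known exactly. Their poses are not given: they have to be found in the camera images.
- xy_base: Steel base of the x-y slide table, fixed, 260 x 600 x 12 mm. Origin at table level straight below the pointer tip; at yaw 0 its x points away from the robot, its y to the robot's left (it stands a little turned).
- pointer: The fixed pointer, one piece on the base, same origin and axes: a post 22 mm thick, 262 mm out along +y, carries an arm 24 mm wide, 229 to 247 mm above the table, that runs back along y to the origin, where a needle 12 mm thick hangs, tip 185 mm above the table.
- pointer_tip (a point): Tip of the pointer's needle, 185 mm above the table, 21 mm above the tops of the cartons that stand on the carrier.
- saddle (a joint): Long slide of the table, m, along xy_base's y: 0 = carrier centred under the pointer, +0.09 = pushed fully back (left, against the stop at the post's side), -0.17 = drawn fully out (right). Stays where it is left; about 1.2 N of friction and 8 N per m/s.
- carrier (a joint): Cross slide that carries the plate, m, along xy_base's x: 0 = centred under the pointer, -0.12 (towards the robot) to +0.12. Stays where it is left; same friction. Both slides move together when the grip is dragged.
- plate (a point): Middle of the carrier plate's top face, 60 mm above the table; axes as xy_base. The plate is flat black rubber, 300 (x) x 270 (y) mm, with a rim 8 mm high around it. The cartons stand loose on it and ride along when it is moved smoothly.
- grip (a point): Grip of the carrier: an upright black fin, 20 mm (x) by 34 mm (y), on a tongue 180 mm to the right (-y) of the plate's middle. This point is 20 mm below its top, which is 140 mm above the table. Pinch it from above along x and drag it level to move the carrier in x and y.
- hopper: White hopper of the soap vendor, fixed: a box 378 (x) x 130 (y) x 245 mm high with a clear top behind the opening. Origin at table level straight below the middle of its top opening; the box runs from x = -38 mm (front, towards the robot at yaw 0) to x = +340 mm in its frame, y within 65 mm. Inside a slippery chute slopes down towards +x.
- opening (a point): Middle of the hopper's top opening, 245 mm above the table, 64 mm along the hopper's x and 90 mm along its y, shut by the sprung flap. Cartons go in upright, foot first, their 40 mm thickness along the hopper's x. A carton drops for good once its top is below the opening.
- flap (a joint): Dark steel flap in the opening, 61 mm (x) by 86 mm (y), rad: 0 = shut (level), up to 1.5 = hanging down inside. Hinged along the opening's -x edge. A spring of 0.10 N m (shut) to 0.14 N m (open) shuts it and throws a carton back if let go with its foot less than 62 mm below the opening; deeper, the flap leans on its side and may hold it until it is pushed down by its top.
- bleach: Bystander: white bottle, 72 mm thick, 190 mm high, standing; origin at its foot.
- coin_cup: Bystander: white cup, 72 mm wide, 80 mm high; origin at its foot.
- carton1: Soap carton, orange with white label, 40 (x) x 60 (y) x 104 mm high, about 200 g, most of it in the lowest 40 mm; origin in the middle of its foot, z up. Starts upright at the near-left place on the carrier (65 mm nearer than the pointer, 52 mm to its left, within about 8 mm), or is absent.
- mark1 (a point): Round black mark, 16 mm wide, on the top of carton1, 15 mm along the carton's +y from the middle of the top, 104 mm above the foot.
- carton2: Soap carton, orange with white label, 40 (x) x 60 (y) x 104 mm high, about 200 g, most of it in the lowest 40 mm; origin in the middle of its foot, z up. Starts upright at the near-right place on the carrier (65 mm nearer than the pointer, 52 mm to its right, within about 8 mm), or is absent.
- mark2 (a point): Round black mark, 16 mm wide, on the top of carton2, 15 mm along the carton's +y from the middle of the top, 104 mm above the foot.
- carton3: Soap carton, orange with white label, 40 (x) x 60 (y) x 104 mm high, about 200 g, most of it in the lowest 40 mm; origin in the middle of its foot, z up. Starts upright at the far-right place on the carrier (65 mm farther than the pointer, 52 mm to its right, within about 8 mm), or is absent.
- mark3 (a point): Round black mark, 16 mm wide, on the top of carton3, 15 mm along the carton's +y from the middle of the top, 104 mm above the foot.
- carton4: Soap carton, orange with white label, 40 (x) x 60 (y) x 104 mm high, about 200 g, most of it in the lowest 40 mm; origin in the middle of its foot, z up. Starts upright at the far-left place on the carrier (65 mm farther than the pointer, 52 mm to its left, within about 8 mm), or is absent.
- mark4 (a point): Round black mark, 16 mm wide, on the top of carton4, 15 mm along the carton's +y from the middle of the top, 104 mm above the foot.
Not all that is in view belongs to the job. What is shaped like the carton1 but green is not meant.

How it is judged:
By the outcome, as a careful person would: the job done as asked, in the order asked, and still so for the second after the job is handed in, with the robot touching nothing.
Of carton1, carton2, carton3, carton4 only 3 to 4 are there at a start; the rules pass over those that are not, and their reading is None.
At some moment in a run one of carton1, carton2, carton3, carton4 may be knocked a few centimetres aside while the robot is not near it.
It also fails if it takes over 210 s, if anything falls off the work surface, if the arm or the gripper's body presses on something with over 40 N, if the wrist force passes 120 N, or if a joint passes its speed limit or range.

ROBOT

A 6-joint arm with a two-finger parallel gripper is mounted at the origin on the work surface. World frame = base frame: x ahead of the robot, y to its left, z up, the work surface at z = 0. Lengths are in m, angles in rad, forces in N, time in s.
With the tool pointing down it reaches from about 0.325 to 0.75 m from the base axis. Payload 7.6 kg.
Tool frame: the origin (TCP) lies at the very end of the fingers, on their centre line; the grasp point (between the pads) lies 19 mm behind it; z points along the fingers, y is the line along which they close (so a half turn about z gives the same grasp; the last joint's range is limited). The gripper opens to 85 mm and grips with 20 to 120 N. Pads are 22 mm wide; open, the fingers measure 114 mm over their backs; the gripper's body (76 mm by 85 mm) begins 54 mm behind the grasp point. The pads swing forward as they close: fully open they stand 13 mm farther back than shut.
Start: joints at [1.071, 0.052, 1.401, -0, 1.689, -0.07], TCP at [0.219, 0.477, 0.231] pointing down, gripper open.
Joint ranges: [-2.9, 2.9], [-0.91, 2.17], [0.12, 2.37], [-1.06, 4.2], [0.26, 2.73], [-2.93, 2.93]. Speed limits (rad/s): [2.57, 2.57, 3.01, 3.14, 3.14, 3.14].

INTERFACE

Orientations are given as a unit quaternion [x, y, z, w].
In Python, from workcell import arm, camera, camera_model, sign_off, search_frame gives the robot as it stands. The module is installed in compiled form; this text tells all that it offers.
- The arm moves only by the tool play_rows, never from a script. Its argument "moves" is a list of rows, each a list of 7 numbers: the turn, a rotation vector about the tool's x, y, z in rad, then the shift along the tool's x, y, z in mm, then the opening, from 0 (shut) to 1 (fully open). A call has 1 to 20 rows; each row shifts and turns the commanded pose from where the row before left it, along the tool's axes as they then stand; what a row does not reach is not made up. A row lasts 1/10 s, in which the tool goes at most 50 mm and 8.59 degrees, less where a joint would pass 70% of its speed; a pose out of reach is approached as far as the arm can. A call with a gripper value outside its range is refused whole. The fingers move at their own pace and stop on an object; "grip_force" is the grip in N (left out, the last holds). Time passes only in rows, so rows that do not move let the fingers close. It gives the time, the measured TCP pose, the force, the opening and the grip force at its end, in the units of the state.
- arm.sense(): the state, without advancing time (a new reading comes with each control period).
- camera(name): name is "side" or "top"; returns the picture (480x640x3 uint8, red, green, blue); there is no depth.
- camera_model(name): a dict with "camera_matrix" (3x3 intrinsics, pixels), "xyz" and "orientation" of the camera in the world. Camera axes: x right, y up, looking along -z (the intrinsics and any distortion apply to the point x, -y, -z); pixel columns grow to the right and rows downward; lengths in m; the calibration is good to about 2 mm. A picture is of the moment at which its call begins. camera_model takes no time and is no camera call.
- sign_off(): hands the job in; it is judged then, once.
Trained networks look in the newest picture that a camera, given by its name, has taken for a name from the list of things; names that differ only in an ending like _2 or _b are one class to them, and where a whole thing is asked for, a point or a joint stands for the part that bears it (a point fixed in the world has none). Each returns a list of dicts, best first, with "score" (0 to 1); they miss things now and then, are a little off and sometimes report something else, mostly with a low value. They report only what shows in the picture. A call takes as long as a camera call. They do not tell look-alikes from the thing itself.
- search_frame(camera, name): "position" ([x, y, z] in m, in world coordinates, good to about 4 mm: the middle of the surface that is visible of it).
The state is a dict: "clock": time; "joint_positions": joint angles; "joint_vel": joint speeds; "joint_torque": joint torques, N m; "ee_pos": TCP position; "eef_rot": TCP orientation; "force": force on the tool from outside, world axes, zero at the start; "moment": the same for the moment, N m; "opening": finger opening in m; "grip_force": force on a finger pad.
Only numpy, scipy, OpenCV 4.12 (cv2) and the standard library are available. Lean on these libraries where they do the work, as an engineer would, in place of code of your own. Each camera call takes 0.05 s, during which the arm holds its last target. There are 200 camera calls.

## Working session

There is one attempt and no reset: what is moved stays moved. The work goes in short steps, Python scripts to look and compute and a tool call to move; the robot and the scene stay as the last step left them, time stands still between calls to the robot, and variables do not carry over. Pictures are saved under pics/ and viewed, at most 14 in all, crops included, and the job is handed in when it is done.

Besides the shell and the picture viewer there is one more tool, called in YAML: its name, and indented under it one key for each argument. play_rows: Moves the arm, as the interface text tells. Its arguments: {"type":"object","properties":{"moves":{"type":"array","items":{"type":"array","items":{"type":"number"}}},"grip_force":{"type":"number"}},"required":["moves"]}

```bash
mkdir -p pics; cat > h.py <<'E'
import numpy as np, cv2
from scipy.spatial.transform import Rotation as R
from workcell import arm, camera, camera_model, sign_off, search_frame
def cam(n):
    m=camera_model(n); return np.array(m["camera_matrix"]),np.array(m["xyz"]),R.from_quat(m["orientation"]).as_matrix(),m
def ray(n,uv,z):
    K,t,Rm,_=cam(n); d=np.linalg.solve(K,[uv[0],uv[1],1]); d=Rm@np.array([d[0],-d[1],-d[2]])
    return t+d*(z-t[2])/d[2]
def proj(n,p):
    K,t,Rm,_=cam(n); q=Rm.T@(np.array(p)-t); q=K@np.array([q[0],-q[1],-q[2]]); return q[:2]/q[2]
def snap(n,f,crop=None,s=1):
    im=camera(n)[:,:,::-1].copy()
    o=im
    if crop: a,b,c,d=crop; o=cv2.resize(im[b:d,a:c],None,fx=s,fy=s,interpolation=cv2.INTER_CUBIC)
    cv2.imwrite('pics/'+f,o); return im
E
python3 - <<'E'
from h import *
np.set_printoptions(precision=4,suppress=True)
for n in("side","top"):
    print(n,camera_model(n)); snap(n,n+'0.png')
    for o in["xy_base","pointer","pointer_tip","plate","grip","hopper","opening","flap","bleach","coin_cup","carton1","mark1"]:
        print(o,[(np.round(d["position"],3).tolist(),round(d["score"],2)) for d in search_frame(n,o)[:6]])
print(arm.sense())
E
```

```text
side {'camera_matrix': array([[625.1091,   0.    , 314.1911],
       [  0.    , 625.1091, 237.9793],
       [  0.    ,   0.    ,   1.    ]]), 'xyz': array([-0.0064, -0.865 ,  1.429 ]), 'orientation': array([ 0.3268, -0.0859, -0.2323,  0.9121])}
xy_base [([0.523, 0.247, 0.06], 0.69)]
pointer [([0.542, 0.482, 0.244], 0.93)]
pointer_tip [([0.537, 0.479, 0.246], 0.86), ([0.453, 0.223, 0.139], 0.58)]
plate [([0.528, 0.248, 0.058], 0.84), ([0.653, -0.347, 0.241], 0.69)]
grip [([0.53, 0.251, 0.06], 0.86), ([0.655, -0.349, 0.243], 0.52), ([0.345, -0.445, 0.122], 0.26)]
hopper [([0.654, -0.347, 0.242], 0.84)]
opening [([0.656, -0.345, 0.243], 0.93), ([0.454, 0.224, 0.137], 0.62)]
flap [([0.544, -0.31, 0.243], 0.87), ([0.526, 0.253, 0.056], 0.33)]
bleach [([0.343, -0.443, 0.124], 0.73)]
coin_cup [([0.786, -0.034, 0.055], 0.74), ([0.523, 0.248, 0.061], 0.58)]
carton1 [([0.454, 0.223, 0.138], 0.93), ([0.596, 0.213, 0.136], 0.92), ([0.239, 0.302, 0.079], 0.9), ([0.605, 0.33, 0.14], 0.81), ([0.472, 0.328, 0.162], 0.78), ([0.294, 0.537, 0.072], 0.71)]
mark1 [([0.603, 0.333, 0.14], 0.96), ([0.237, 0
[... 1047 characters left out ...]
 0.318, 0.101], 0.64), ([0.296, 0.539, 0.107], 0.61)]
mark1 [([0.601, 0.35, 0.165], 0.83), ([0.475, 0.344, 0.166], 0.81), ([0.591, 0.236, 0.162], 0.78), ([0.244, 0.322, 0.104], 0.59), ([0.457, 0.241, 0.165], 0.58)]
{'clock': 1.3, 'joint_positions': array([ 1.0707,  0.0522,  1.4007,  0.    ,  1.6886, -0.0703]), 'joint_vel': array([0.0009, 0.0001, 0.0004, 0.0001, 0.0023, 0.0004]), 'joint_torque': array([  0.0002, -38.1529, -36.0314,  -0.0001,   0.    ,  -0.    ]), 'ee_pos': array([0.2187, 0.4773, 0.2313]), 'eef_rot': array([0.2132, 0.977 , 0.    , 0.    ]), 'force': array([0.0052, 0.2466, 0.0162]), 'moment': array([ 0.0342, -0.0478, -0.0086]), 'grip_force': 0.0, 'opening': 0.08555261162784802}
```

View pics/top0.png

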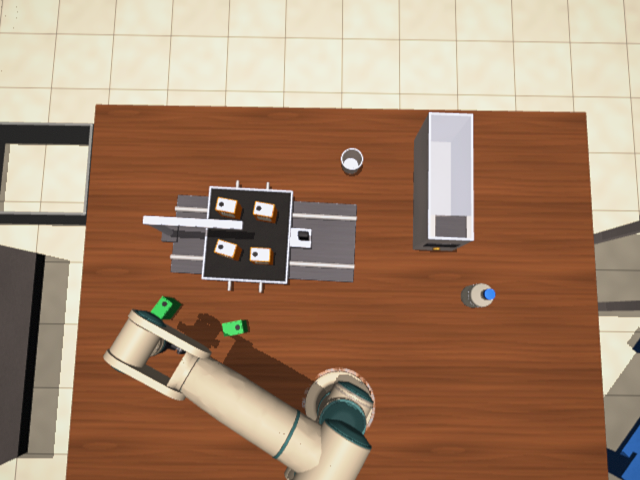

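View pics/side0.png

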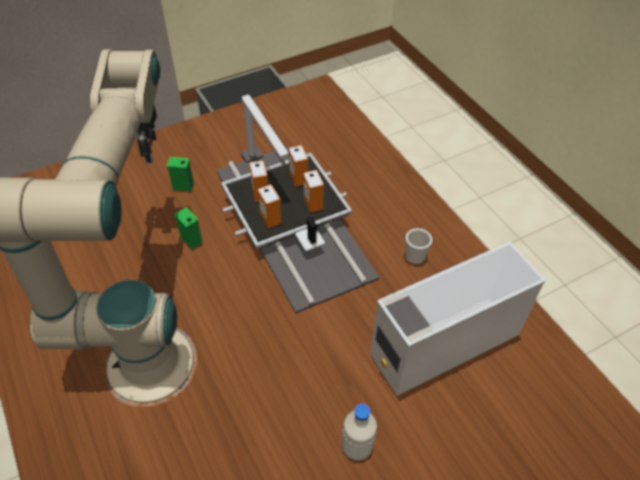

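Top view: four orange cartons on the carrier near (227,207), (264,211), (227,249), (261,255); pointer arm from (145,220) to (242,225), grip fin (304,237), flap (451,226). The green cartons are decoys. The side view agrees.

```bash
python3 - <<'E'
from h import *
a=cv2.imread('pics/top0.png');cv2.imwrite('pics/tz.png',cv2.resize(a[170:300,140:370],None,fx=3.4,fy=3.4,interpolation=cv2.INTER_CUBIC))
a=cv2.imread('pics/side0.png');cv2.imwrite('pics/sz.png',cv2.resize(a[85:265,210:390],None,fx=3.3,fy=3.3,interpolation=cv2.INTER_CUBIC))
E
```

```text
(no output)
```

View pics/tz.png

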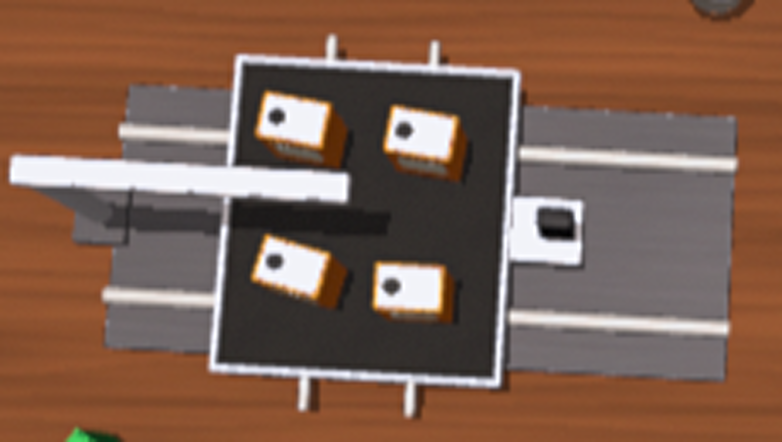

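View pics/sz.png

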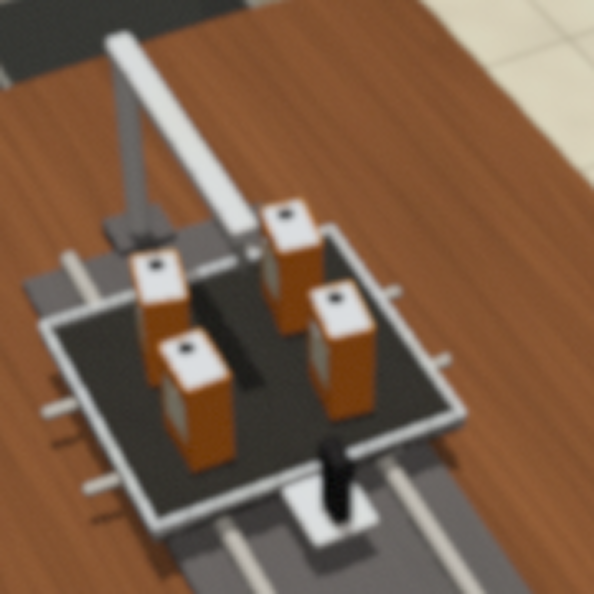

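```bash
cat > fit.py <<'E'
from h import *
np.set_printoptions(precision=4,suppress=True)
T=lambda u,v:(140+(u+.5)/3.4-.5,170+(v+.5)/3.4-.5)
S=lambda u,v:(210+(u+.5)/3.3-.5,85+(v+.5)/3.3-.5)
b=np.array([ray("top",T(*p),.012)[:2] for p in[(127,86),(735,117),(723,380),(104,346)]]);print("base\n",b,b.mean(0))
fl,fr,nr,nl=b
for n,d in(("far",fl-fr),("near",nl-nr),("l",fl-nl),("r",fr-nr)): print(n,np.linalg.norm(d),np.degrees(np.arctan2(d[1],d[0])))
p=np.array([ray("top",T(*q),.068)[:2] for q in[(236,55),(519,70),(501,386),(211,370)]]);print("plate\n",p,p.mean(0))
fl,fr,nr,nl=p
for n,d in(("far",fl-fr),("near",nl-nr),("l",fl-nl),("r",fr-nr)): print(n,np.linalg.norm(d),np.degrees(np.arctan2(d[1],d[0])))
a=np.array([ray("top",T(*q),.247)[:2] for q in[(349,174),(349,202),(11,156),(11,182)]]);print("arm\n",a)
print("armS",ray("side",S(256,225),.247),ray("side",S(232,235),.247),"tip",ray("side",S(255,258),.185))
print("tipT proj",[ray("side",S(u,v),.164) for u,v in[(287,214),(336,298),(186,348),(155,265)]])
m=np.array([ray("top",T(*q),.164)[:2] for q in[(274,262),(391,287),(404,130),(277,116)]]);print("marks",m)
print("grip",ray("top",T(556,222),.14),ray("side",S(333,442),.14))
E
python3 fit.py
```

```text
base
 [[ 0.6719  0.5449]
 [ 0.65   -0.0529]
 [ 0.3916 -0.0426]
 [ 0.4159  0.5534]] [0.5323 0.2507]
far 0.5982588479720133 87.89540384362657
near 0.5964293627729081 87.66983923584334
l 0.2561933198743281 -1.8876793022637437
r 0.25854097207619225 -2.296109997696839
plate
 [[0.6909 0.427 ]
 [0.6804 0.1571]
 [0.3796 0.1672]
 [0.3906 0.4368]] [0.5354 0.297 ]
far 0.2700474189635794 87.77749610129995
near 0.2697554916770124 87.65615683345501
l 0.30038470704842857 -1.8692444201639964
r 0.3009543177833471 -1.9256063083120627
arm
 [[0.5452 0.2879]
 [0.5214 0.287 ]
 [0.5563 0.5721]
 [0.5341 0.5707]]
armS [0.547  0.2894 0.247 ] [0.5239 0.288  0.247 ] tip [0.5562 0.3131 0.185 ]
tipT proj [array([0.6169, 0.37  , 0.164 ]), array([0.6047, 0.2553, 0.164 ]), array([0.4643, 0.2631, 0.164 ]), array([0.4844, 0.3669, 0.164 ])]
marks [[0.4803 0.3639]
 [0.4597 0.2601]
 [0.6007 0.253 ]
 [0.6117 0.3666]]
grip [0.5234 0.1167 0.14  ] [0.5334 0.1291 0.14  ]
```

play_rows:
  moves:
    - [0,0,0.1475,0,0,-8,1]
    - [0,0,0.1475,0,0,-8,1]
    - [0,0,0.1475,0,0,-8,1]
    - [0,0,0.1475,0,0,-8,1]
    - [0,0,0.1475,0,0,-8,1]
    - [0,0,0.1475,0,0,0,1]
    - [0,0,0.1475,0,0,0,1]
    - [0,0,0.1475,0,0,0,1]

```text
clock: 2.1
ee_pos: [0.2188, 0.4773, 0.2714]
eef_rot: [0.723, 0.691, 0.0, -0.0]
force: [0.9, -0.2, -0.9]
opening: 0.0852
grip_force: 0.0
```

play_rows:
  moves:
    - [0,0,0,-29,27,0,1]
    - [0,0,0,-29,27,0,1]
    - [0,0,0,-29,27,0,1]
    - [0,0,0,-29,27,0,1]
    - [0,0,0,-29,27,0,1]
    - [0,0,0,-29,27,0,1]
    - [0,0,0,-29,27,0,1]
    - [0,0,0,-29,27,0,1]
    - [0,0,0,-29,27,0,1]
    - [0,0,0,-29,27,0,1]
    - [0,0,0,-29,27,0,1]
    - [0,0,0,-29,27,0,1]
    - [0,0,0,0,0,0,1]

```text
clock: 3.4
ee_pos: [0.5308, 0.1135, 0.2704]
eef_rot: [0.722, 0.691, -0.001, 0.0]
force: [0.1, 0.7, -0.4]
opening: 0.0853
grip_force: 0.0
```

```bash
cat >> h.py <<'E'
def to(x,y,z,th=-0.038):
    "shift in tool axes (mm) and turn about tool z to reach the pose, tool down"
    s=arm.sense(); r=R.from_quat(s["eef_rot"]); y_=r.as_matrix()[:,1]; a=np.arctan2(y_[1],y_[0])
    return np.round(r.inv().apply(np.array([x,y,z])-s["ee_pos"])*1e3,1), "turn(after shift) z",round(-(th-a),3)
E
python3 - <<'E'
from h import *
print(arm.sense()["ee_pos"],arm.sense()["clock"],to(.5285,.117,.101))
a=cv2.imread('pics/top0.png');cv2.imwrite('pics/hz.png',cv2.resize(a[100:260,400:490],None,fx=3.6,fy=3.6,interpolation=cv2.INTER_CUBIC))
E
```

```text
[0.53077341 0.11348282 0.27036386] 3.4 (array([  3.6,  -2.3, 169.4]), 'turn(after shift) z', np.float64(-0.006))
```

View pics/hz.png

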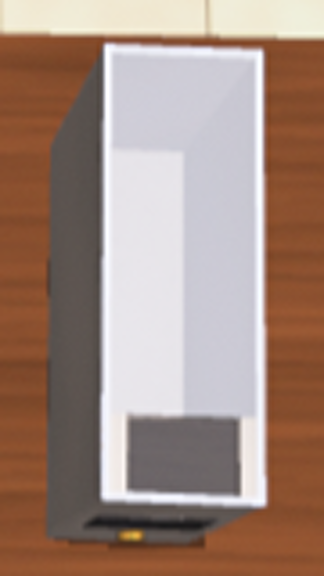

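Hopper crop: rim corners at crop (104,44), (264,49), (266,506), (100,500); the flap spans (127,415) to (239,495).

play_rows:
  moves:
    - [0,0,0,3.6,-2.3,30,1]
    - [0,0,0,0,0,40,1]
    - [0,0,0,0,0,40,1]
    - [0,0,0,0,0,30,1]
    - [0,0,0,0,0,19,1]
    - [0,0,0,0,0,10,1]
    - [0,0,0,0,0,0,0.5]
    - [0,0,0,0,0,0,0.2]
    - [0,0,0,0,0,0,0]
    - [0,0,0,0,0,0,0]
    - [0,0,0,0,0,0,0]
  grip_force: 50

```text
clock: 4.5
ee_pos: [0.5275, 0.1207, 0.1036]
eef_rot: [0.721, 0.693, 0.001, 0.001]
force: [0.4, -0.5, 3.5]
opening: 0.0199
grip_force: 50.8
```

```bash
python3 - <<'E'
from h import *
np.set_printoptions(precision=4,suppress=True)
s=arm.sense();print(s["ee_pos"],s["opening"],s["grip_force"],s["force"],s["clock"])
T=lambda u,v:(400+(u+.5)/3.6-.5,100+(v+.5)/3.6-.5)
h=np.array([ray("top",T(*p),.245)[:2] for p in[(104,44),(264,49),(266,506),(100,500)]])
f=np.array([ray("top",T(*p),.245)[:2] for p in[(128,415),(239,418),(239,495),(127,491)]])
for b in(h,f):
    fl,fr,nr,nl=b;print(b,b.mean(0))
    for n,d in(("far",fl-fr),("near",nl-nr),("l",fl-nl),("r",fr-nr)): print(n,np.linalg.norm(d),np.degrees(np.arctan2(d[1],d[0])))
snap("top","t1.png")
E
```

```text
[0.5275 0.1207 0.1036] 0.019910570211048268 50.83906352519989 [ 0.4102 -0.4569  3.512 ] 4.5
[[ 0.881  -0.2504]
 [ 0.8789 -0.382 ]
 [ 0.4993 -0.3732]
 [ 0.5022 -0.2414]] [ 0.6904 -0.3118]
far 0.13164438054005562 89.07954249480083
near 0.13179585027737858 88.75390979648355
l 0.3789618511645786 -1.35418775765515
r 0.37970977042847576 -1.3307981736859797
[[ 0.5711 -0.2649]
 [ 0.57   -0.3536]
 [ 0.5078 -0.352 ]
 [ 0.5097 -0.263 ]] [ 0.5397 -0.3084]
far 0.08872095776987624 89.29090012847034
near 0.0889907532647616 88.77950659017793
l 0.061415768350571075 -1.7197311090859775
r 0.0622058563467915 -1.461629877212168
```

play_rows:
  moves:
    - [0,0,0,-1.9,1.7,0,0]
    - [0,0,0,-5.7,5,0,0]
    - [0,0,0,-9.5,8.2,0,0]
    - [0,0,0,-11.4,9.9,0,0]
    - [0,0,0,-11.4,9.9,0,0]
    - [0,0,0,-9.5,8.2,0,0]
    - [0,0,0,-7.5,6.6,0,0]
    - [0,0,0,-4.4,3.9,0,0]
    - [0,0,0,-2,1.6,0,0]
    - [0,0,0,0,0,0,0]
    - [0,0,0,0,0,0,0]

```text
clock: 5.65
ee_pos: [0.5802, 0.0548, 0.1036]
eef_rot: [0.721, 0.693, 0.001, 0.001]
force: [1.1, -1.5, 4.8]
opening: 0.0196
grip_force: 51.1
```

```bash
cat >> h.py <<'E'
def marks(n):
    im=camera(n); g=im.astype(int)
    w=((g.min(2)>150)).astype(np.uint8)
    out=[]
    # dark blobs enclosed in white areas
    d=(g.max(2)<115).astype(np.uint8); k,l,st,c=cv2.connectedComponentsWithStats(d)
    for i in range(1,k):
        x,y,ww,hh,a=st[i]
        if 5<a<80 and ww<12 and hh<12:
            ring=w[max(y-2,0):y+hh+2,max(x-2,0):x+ww+2]
            if ring.mean()>.3:
                wt=np.clip(150-g[y-1:y+hh+1,x-1:x+ww+1].max(2),0,None); yy,xx=np.mgrid[y-1:y+hh+1,x-1:x+ww+1]
                u=((wt*xx).sum()/wt.sum(),(wt*yy).sum()/wt.sum()); out.append((np.round(u,1).tolist(),ray(n,u,.164)[:2].round(4).tolist()))
    return im,out
E
python3 - <<'E'
from h import *
s=arm.sense();print(s["ee_pos"],s["clock"],s["force"])
for n in("top","side"):
    im,o=marks(n); [print(n,*q) for q in o if .3<q[1][0]<.8 and .05<q[1][1]<.5]
    print([np.round(d["position"],4).tolist() for d in search_frame(n,"mark1")])
    if n=="side": cv2.imwrite('pics/s1.png',cv2.resize(im[110:260,220:400,::-1],None,fx=4,fy=4,interpolation=cv2.INTER_CUBIC))
E
```

```text
[0.58015208 0.05480058 0.10364073] 5.65 [ 1.09854656 -1.50511297  4.77367375]
top [243.2, 187.9] [0.662, 0.3013]
top [280.5, 192.0] [0.6511, 0.1875]
top [242.9, 230.1] [0.5316, 0.2976]
top [277.2, 237.5] [0.5108, 0.1939]
[[0.6439, 0.1692, 0.162], [0.5039, 0.1768, 0.1649], [0.5201, 0.2751, 0.1653], [0.6504, 0.2835, 0.1641], [0.3016, 0.5378, 0.1018], [0.2443, 0.3227, 0.105], [0.544, -0.3094, 0.2459], [0.7963, -0.0358, 0.0348]]
[[0.5005, 0.1504, 0.1245], [0.2395, 0.3052, 0.0679], [0.3043, 0.5555, 0.1037]]
```

View pics/s1.png

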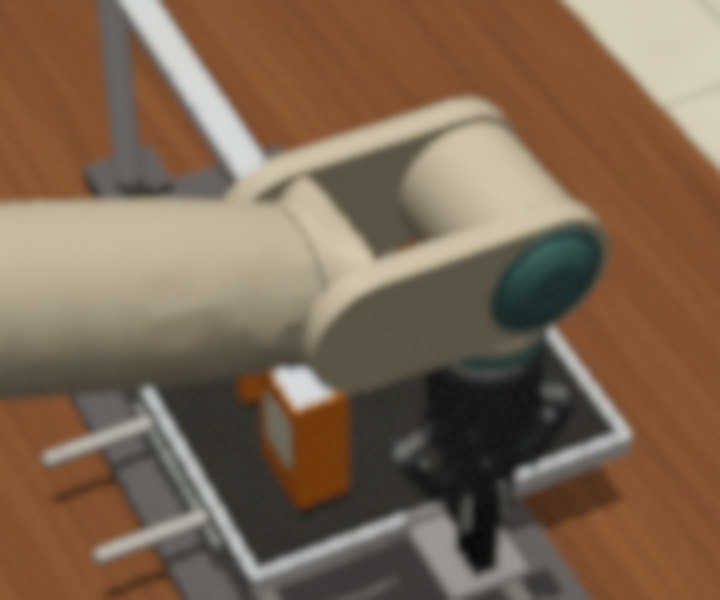

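Side view is blocked by the arm; in the top view the other marks moved (50.6,-65.7) mm, so about 2 mm more in x is needed. I correct that, then hold.

play_rows:
  moves:
    - [0,0,0,0,1,0,0]
    - [0,0,0,0.3,1,0,0]
    - [0,0,0,0,0,0,0]
    - [0,0,0,0,0,0,0]
    - [0,0,0,0,0,0,0]
    - [0,0,0,0,0,0,0]
    - [0,0,0,0,0,0,0]
    - [0,0,0,0,0,0,0]
    - [0,0,0,0,0,0,0]
    - [0,0,0,0,0,0,0]
    - [0,0,0,0,0,0,0]
    - [0,0,0,0,0,0,0]
    - [0,0,0,0,0,0,0]
    - [0,0,0,0,0,0,0]
    - [0,0,0,0,0,0,0]
    - [0,0,0,0,0,0,0]
    - [0,0,0,0,0,0,0]
    - [0,0,0,0,0,0,0]
    - [0,0,0,0,0,0,0]
    - [0,0,0,0,0,0,0]

```text
clock: 7.85
ee_pos: [0.5819, 0.0552, 0.1036]
eef_rot: [0.721, 0.693, 0.001, 0.001]
force: [0.9, -1.5, 7.2]
opening: 0.0194
grip_force: 51.1
```

```bash
cat > m.py <<'E'
from h import *
s=arm.sense();print(s["ee_pos"],s["clock"],s["force"])
im,o=marks("top"); cv2.imwrite('pics/m.png',im[:,:,::-1]); [print(*q) for q in o if .3<q[1][0]<.8 and .0<q[1][1]<.5]
E
python3 m.py; python3 - <<'E'
import h; im=h.cv2.imread('pics/t1.png')[:,:,::-1]; h.camera=lambda n:im
[print("t1",*q) for q in h.marks("top")[1] if .3<q[1][0]<.8 and .0<q[1][1]<.5]
im2=h.cv2.imread('pics/top0.png')[:,:,::-1]; h.camera=lambda n:im2
[print("t0",*q) for q in h.marks("top")[1] if .3<q[1][0]<.8 and .0<q[1][1]<.5]
E
```

```text
[0.58191211 0.05518091 0.10359052] 7.85 [ 0.86807651 -1.54939913  7.18564555]
[340.9, 184.6] [0.6769, 0.0037]
[243.1, 187.3] [0.6638, 0.3019]
[280.5, 191.5] [0.6527, 0.1876]
[243.0, 229.7] [0.533, 0.2976]
[277.1, 236.8] [0.5128, 0.1943]
t1 [240.1, 185.5] [0.6693, 0.311]
t1 [270.1, 187.3] [0.6653, 0.2196]
t1 [220.8, 204.4] [0.6096, 0.3675]
t1 [258.4, 208.7] [0.5983, 0.2531]
t1 [220.3, 247.2] [0.4789, 0.3636]
t1 [254.7, 254.6] [0.4581, 0.2599]
t1 [222.4, 281.4] [0.3765, 0.353]
t0 [240.2, 185.2] [0.6703, 0.311]
t0 [270.1, 186.9] [0.6664, 0.2196]
t0 [220.9, 203.8] [0.6116, 0.3672]
t0 [258.4, 207.9] [0.6007, 0.2531]
t0 [220.3, 246.4] [0.4812, 0.3636]
t0 [254.7, 253.8] [0.4606, 0.26]
t0 [253.4, 282.8] [0.3736, 0.2611]
```

play_rows:
  moves:
    - [0,0,0,0,0,0,0]
    - [0,0,0,0,0,0,0]
    - [0,0,0,0,0,0,0]
    - [0,0,0,0,0,0,0]
    - [0,0,0,0,0,0,0]
    - [0,0,0,0,0,0,0]
    - [0,0,0,0,0,0,0]
    - [0,0,0,0,0,0,0]
    - [0,0,0,3,0.5,0,0]
    - [0,0,0,8,1.3,0,0]
    - [0,0,0,12,1.9,0,0]
    - [0,0,0,15,2.4,0,0]
    - [0,0,0,17,2.7,0,0]
    - [0,0,0,17,2.7,0,0]
    - [0,0,0,14,2.3,0,0]
    - [0,0,0,10,1.6,0,0]
    - [0,0,0,6,1,0,0]
    - [0,0,0,3,0.6,0,0]
    - [0,0,0,0,0,0,0]
    - [0,0,0,0,0,0,0]

```text
clock: 9.9
ee_pos: [0.6029, 0.1602, 0.1036]
eef_rot: [0.721, 0.693, 0.001, 0.0]
force: [-0.3, 1.3, 4.8]
opening: 0.0196
grip_force: 51.1
```

```bash
python3 m.py
```

```text
[0.60291738 0.16018286 0.103596  ] 9.9 [-0.30740883  1.25149108  4.75467859]
[209.0, 180.1] [0.6847, 0.4067]
[246.2, 184.3] [0.6735, 0.2926]
[242.7, 229.7] [0.5331, 0.2985]
```

play_rows:
  moves:
    - [0,0,0,0,0,0,0]
    - [0,0,0,0,0,0,0]
    - [0,0,0,0,0,0,0]
    - [0,0,0,0,0,0,0]
    - [0,0,0,0,0,0,0]
    - [0,0,0,0,0,0,0]
    - [0,0,0,0,0,0,0]
    - [0,0,0,0,0,0,0]
    - [0,0,0,0,0,0,0]
    - [0,0,0,0,0,0,0]
    - [0,0,0,0,0,0,0]
    - [0,0,0,0,0,0,0]
    - [0,0,0,0,0,0,0]
    - [0,0,0,0,0,0,0]
    - [0,0,0,0,0,0,0]
    - [0,0,0,0,0,0,0]
    - [0,0,0,0,0,0,0]
    - [0,0,0,0,0,0,0]
    - [0,0,0,0,0,0,0]
    - [0,0,0,0,0,0,0]

```text
clock: 11.95
ee_pos: [0.6029, 0.1601, 0.1036]
eef_rot: [0.721, 0.693, 0.001, 0.0]
force: [-0.1, 0.4, 5.5]
opening: 0.0196
grip_force: 51.1
```

play_rows:
  moves:
    - [0,0,0,0,0,0,0]
    - [0,0,0,0,0,0,0]
    - [0,0,0,0,0,0,0]
    - [0,0,0,0,0,0,0]
    - [0,0,0,0,0,0,0]
    - [0,0,0,0,0,0,0]
    - [0,0,0,0,-3,0,0]
    - [0,0,0,0,-8,0,0]
    - [0,0,0,0,-13,0,0]
    - [0,0,0,0,-17,0,0]
    - [0,0,0,0.5,-20,0,0]
    - [0,0,0,0.5,-20,0,0]
    - [0,0,0,0,-19,0,0]
    - [0,0,0,0,-16,0,0]
    - [0,0,0,0,-12,0,0]
    - [0,0,0,0,-8,0,0]
    - [0,0,0,0,-4,0,0]
    - [0,0,0,0,0,0,0]
    - [0,0,0,0,0,0,0]

```text
clock: 13.85
ee_pos: [0.4627, 0.1663, 0.1035]
eef_rot: [0.721, 0.693, 0.001, 0.0]
force: [-1.0, -0.1, 7.1]
opening: 0.0192
grip_force: 51.6
```

```bash
python3 m.py
```

```text
[0.46270976 0.16629302 0.10351297] 13.85 [-0.98414678 -0.05732952  7.09177772]
[242.7, 229.7] [0.533, 0.2984]
[204.0, 268.5] [0.4141, 0.4094]
[238.6, 276.0] [0.3934, 0.3058]
```

play_rows:
  moves:
    - [0,0,0,0,0,0,0]
    - [0,0,0,0,0,0,0]
    - [0,0,0,0,0,0,0]
    - [0,0,0,0,0,0,0]
    - [0,0,0,0,0,0,0]
    - [0,0,0,0,0,0,0]
    - [0,0,0,0,0,0,0]
    - [0,0,0,0,0,0,0]
    - [0,0,0,0,0,0,0]
    - [0,0,0,0,0,0,0]
    - [0,0,0,0,0,0,0]
    - [0,0,0,0,0,0,0]
    - [0,0,0,0,0,0,0]
    - [0,0,0,0,0,0,0]
    - [0,0,0,0,0,0,0]
    - [0,0,0,0,0,0,0]
    - [0,0,0,0,0,0,0]
    - [0,0,0,0,0,0,0]
    - [0,0,0,0,0,0,0]
    - [0,0,0,0,0,0,0]

```text
clock: 15.9
ee_pos: [0.4629, 0.1663, 0.1035]
eef_rot: [0.721, 0.693, 0.001, 0.0]
force: [-0.8, -0.1, 7.6]
opening: 0.0194
grip_force: 51.6
```

play_rows:
  moves:
    - [0,0,0,0,0,0,0]
    - [0,0,0,0,0,0,0]
    - [0,0,0,0,0,0,0]
    - [0,0,0,0,0,0,0]
    - [0,0,0,0,0,0,0]
    - [0,0,0,0,0,0,0]
    - [0,0,0,-3,-0.2,0,0]
    - [0,0,0,-8,-0.5,0,0]
    - [0,0,0,-13,-0.8,0,0]
    - [0,0,0,-16,-0.9,0,0]
    - [0,0,0,-18,-1,0,0]
    - [0,0,0,-18,-1,0,0]
    - [0,0,0,-15,-0.9,0,0]
    - [0,0,0,-12,-0.7,0,0]
    - [0,0,0,-8,-0.4,0,0]
    - [0,0,0,-3.6,-0.2,0,0]
    - [0,0,0,0,0,0,0]
    - [0,0,0,0,0,0,0]

```text
clock: 17.7
ee_pos: [0.4521, 0.0515, 0.1035]
eef_rot: [0.721, 0.693, 0.001, 0.001]
force: [0.2, -1.1, 6.4]
opening: 0.0195
grip_force: 51.6
```

```bash
python3 m.py
```

```text
[0.45206112 0.05151417 0.10352823] 17.7 [ 0.16384969 -1.14766326  6.3867332 ]
[242.9, 229.5] [0.5336, 0.2979]
[280.6, 233.6] [0.5227, 0.1841]
[242.5, 272.6] [0.4035, 0.2944]
[277.2, 280.1] [0.3828, 0.1907]
```

play_rows:
  moves:
    - [0,0,0,0,0,0,0]
    - [0,0,0,0,0,0,0]
    - [0,0,0,0,0,0,0]
    - [0,0,0,0,0,0,0]
    - [0,0,0,0,0,0,0]
    - [0,0,0,0,0,0,0]
    - [0,0,0,0,0,0,0]
    - [0,0,0,0,0,0,0]
    - [0,0,0,0,0,0,0]
    - [0,0,0,0,0,0,0]
    - [0,0,0,0,0,0,0]
    - [0,0,0,0,0,0,0]
    - [0,0,0,0,0,0,0]
    - [0,0,0,0,0,0,0]
    - [0,0,0,0,0,0,0]
    - [0,0,0,0,0,0,0]
    - [0,0,0,0,0,0,0]
    - [0,0,0,0,0,0,0]
    - [0,0,0,0,0,0,0]
    - [0,0,0,0,0,0,0]

```text
clock: 19.75
ee_pos: [0.4521, 0.0517, 0.1035]
eef_rot: [0.721, 0.693, 0.001, 0.001]
force: [0.2, -2.7, 7.2]
opening: 0.0195
grip_force: 51.6
```

play_rows:
  moves:
    - [0,0,0,0,0,0,0]
    - [0,0,0,0,0,0,0]
    - [0,0,0,0,0,0,0]
    - [0,0,0,0,0,0,0]
    - [0,0,0,0,0,0,0]
    - [0,0,0,0,0,0,0]
    - [0,0,0,-2.7,2.4,0,0]
    - [0,0,0,-6.3,5.5,0,0]
    - [0,0,0,-10.8,9.5,0,0]
    - [0,0,0,-13.5,11.9,0,0]
    - [0,0,0,-14.4,12.6,0,0]
    - [0,0,0,-14.4,12.6,0,0]
    - [0,0,0,-11.7,10.3,0,0]
    - [0,0,0,-9,7.9,0,0]
    - [0,0,0,-5.4,4.7,0,0]
    - [0,0,0,-1.8,1.6,0,0]
    - [0,0,0,0,0,0,0]
    - [0,0,0,0,0,0,0]

```text
clock: 21.55
ee_pos: [0.5276, -0.0416, 0.1036]
eef_rot: [0.721, 0.693, 0.001, 0.001]
force: [0.8, -1.4, 6.8]
opening: 0.0194
grip_force: 51.4
```

play_rows:
  moves:
    - [0,0,0,0,0,0,0.6]
    - [0,0,0,0,0,0,0.8]
    - [0,0,0,0,0,0,0.8]
    - [0,0,0,0,0,-20,0.8]
    - [0,0,0,0,0,-40,0.8]
    - [0,0,0,0,0,-40,0.8]
    - [0,0,0,0,0,-40,1]
    - [0,0,0,-40,0,-30,1]
    - [0,0,0,-40,0,0,1]
    - [0,0,0,-30,0,0,1]
    - [0,0,0,0,0,0,1]

```text
clock: 22.65
ee_pos: [0.522, -0.154, 0.2716]
eef_rot: [0.722, 0.692, -0.001, -0.0]
force: [1.2, -0.8, -0.3]
opening: 0.0852
grip_force: 0.0
```

```bash
python3 m.py; python3 - <<'E'
from h import *
im=cv2.imread('pics/m.png'); cv2.imwrite('pics/tz2.png',cv2.resize(im[170:300,210:370],None,fx=4.5,fy=4.5,interpolation=cv2.INTER_CUBIC))
E
```

```text
[ 0.52197472 -0.15402566  0.27162817] 22.65 [ 1.18562282 -0.78795539 -0.33270446]
[274.4, 205.3] [0.6094, 0.2051]
[311.9, 209.5] [0.5982, 0.0909]
[274.4, 247.9] [0.4792, 0.2015]
[308.9, 255.3] [0.4583, 0.0977]
[259.6, 281.4] [0.3781, 0.2426]
[274.1, 282.7] [0.3749, 0.1996]
[313.1, 287.5] [0.3623, 0.0834]
```

View pics/tz2.png

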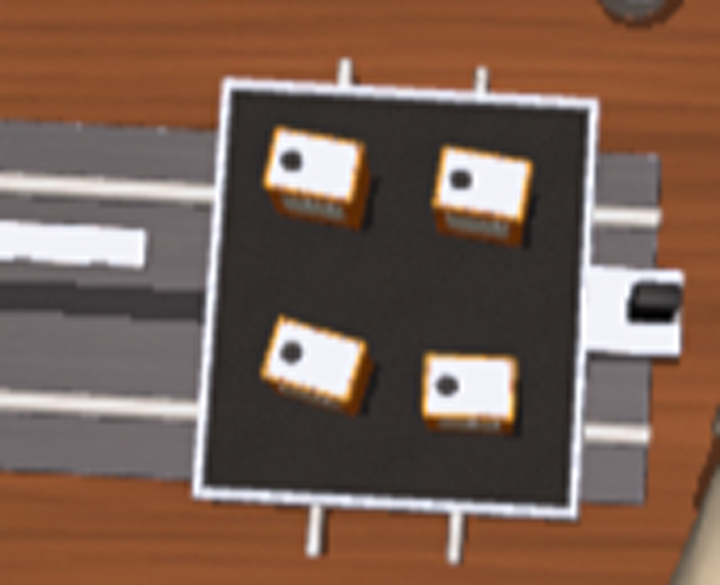

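All four cartons stand upright on the carrier, which is drawn out clear of the pointer. Next I measure the white tops.

```bash
cat >> h.py <<'E'
def tops(save=None):
    im=camera("top"); g=im.astype(int); s=arm.sense()
    if save: cv2.imwrite('pics/'+save,im[:,:,::-1])
    K=4; b=cv2.resize(im,None,fx=K,fy=K,interpolation=cv2.INTER_CUBIC)
    w=((b.min(2)>150)*255).astype(np.uint8); w[:, :800]=0
    out=[]
    for c in cv2.findContours(w,cv2.RETR_EXTERNAL,cv2.CHAIN_APPROX_NONE)[0]:
        if not 2500<cv2.contourArea(c)<7000: continue
        bx=cv2.boxPoints(cv2.minAreaRect(cv2.convexHull(c)))
        q=np.array([ray("top",((u+.5)/K-.5,(v+.5)/K-.5),.164)[:2] for u,v in bx]); ce=q.mean(0)
        e=[q[1]-q[0],q[2]-q[1]]; L=[np.linalg.norm(x) for x in e]; sh=e[int(np.argmin(L))]; sh=sh*np.sign(sh[0])
        if not(.3<ce[0]<.75 and -.1<ce[1]<.45): continue
        out.append((ce,np.arctan2(sh[1],sh[0]))); print("top",ce.round(4),"LxS",np.round(sorted(L),3),"yaw",round(float(out[-1][1]),3),"| to",to(*ce,.137,out[-1][1]))
    print("clock",s["clock"],"pos",s["ee_pos"]); return out
E
python3 -c "
from h import *
tops()"
```

```text
top [0.5508 0.3654] LxS [0.028 0.129] yaw -0.007 | to (array([517.1,   7.9, 135.1]), 'turn(after shift) z', np.float64(-0.033))
clock 22.75 pos [ 0.52236442 -0.15113656  0.27169671]
```

```bash
sed -i 's/RETR_EXTERNAL/RETR_LIST/' h.py; python3 -c "
from h import *
tops()"
```

```text
top [0.4579 0.083 ] LxS [0.038 0.056] yaw -0.027 | to (array([230.7, -73.5, 135. ]), 'turn(after shift) z', np.float64(-0.012))
top [0.475  0.1873] LxS [0.038 0.056] yaw -0.262 | to (array([335.6, -60.5, 135.1]), 'turn(after shift) z', np.float64(0.223))
top [0.5508 0.3654] LxS [0.028 0.129] yaw -0.005 | to (array([516.5,   8.4, 135.2]), 'turn(after shift) z', np.float64(-0.034))
top [0.5959 0.0762] LxS [0.038 0.056] yaw -0.155 | to (array([229.3,  64.7, 134.9]), 'turn(after shift) z', np.float64(0.116))
top [0.6071 0.1906] LxS [0.038 0.056] yaw -0.159 | to (array([344. ,  71.4, 135. ]), 'turn(after shift) z', np.float64(0.12))
clock 22.8 pos [ 0.52250634 -0.15047303  0.27182324]
```

play_rows:
  moves:
    - [0,0,0,15,-5,0,1]
    - [0,0,0,36,-11.5,0,1]
    - [0,0,0,36,-11.5,0,1]
    - [0,0,0,36,-11.5,0,1]
    - [0,0,0,36,-11.5,0,1]
    - [0,0,0,36,-11.5,0,1]
    - [0,0,0,25,-8,10,1]
    - [0,0,0,10,-2,30,1]
    - [0,0,0,0,0,40,1]
    - [0,0,0,0,0,30,1]
    - [0,0,-0.012,0,0,0,1]
    - [0,0,0,0,0,0,1]

```text
clock: 24.0
ee_pos: [0.4588, 0.0826, 0.1633]
eef_rot: [0.716, 0.698, 0.0, 0.0]
force: [-0.8, -1.2, 1.2]
opening: 0.0851
grip_force: 0.0
```

```bash
python3 -c "
from h import *
print(to(.4585,.084,.137,-.027))"
```

```text
(array([ 1.3, -0.3, 26.3]), 'turn(after shift) z', np.float64(0.002))
```

play_rows:
  moves:
    - [0,0,0,1,0,16,1]
    - [0,0,0,0,0,10,1]
    - [0,0,0,0,0,0,0.5]
    - [0,0,0,0,0,0,0.3]
    - [0,0,0,0,0,0,0.2]
    - [0,0,0,0,0,0,0]
    - [0,0,0,0,0,0,0]
    - [0,0,0,0,0,0,0]
    - [0,0,0,0,0,0,0]
  grip_force: 40

```text
clock: 24.9
ee_pos: [0.4597, 0.0826, 0.1375]
eef_rot: [0.717, 0.697, 0.001, 0.001]
force: [-1.1, 0.4, 5.3]
opening: 0.0395
grip_force: 42.9
```

play_rows:
  moves:
    - [0,0,0,0,0,-10,0]
    - [0,0,0,0,0,-25,0]
    - [0,0,0,0,0,-35,0]
    - [0,0,0,0,0,-40,0]
    - [0,0,0,0,0,-40,0]
    - [0,0,0,0,0,-35,0]
    - [0,0,0,0,0,-25,0]
    - [0,0,0,0,0,-5,0]
    - [0,0,0,0,0,0,0]

```text
clock: 25.8
ee_pos: [0.4592, 0.0826, 0.3512]
eef_rot: [0.717, 0.697, 0.0, 0.0]
force: [0.6, 0.2, -2.2]
opening: 0.0388
grip_force: 42.0
```

```bash
python3 -c "
from h import *
print(arm.sense()['opening'],to(.543,-.3085,.352,-.023))"
```

```text
0.03884594992976858 (array([-388.7,   94.4,   -0.8]), 'turn(after shift) z', np.float64(-0.004))
```

play_rows:
  moves:
    - [0,0,0,-10,2.4,0,0]
    - [0,0,0,-22,5.3,0,0]
    - [0,0,0,-33,8,0,0]
    - [0,0,0,-38,9.2,0,0]
    - [0,0,0,-38,9.2,0,0]
    - [0,0,0,-38,9.2,0,0]
    - [0,0,0,-38,9.2,0,0]
    - [0,0,0,-38,9.2,0,0]
    - [0,0,0,-38,9.2,0,0]
    - [0,0,0,-36,8.7,0,0]
    - [0,0,0,-30,7.3,0,0]
    - [0,0,0,-20,4.9,0,0]
    - [0,0,0,-9.7,2.4,0,0]
    - [0,0,0,0,0,0,0]
    - [0,0,0,0,0,0,0]

```text
clock: 27.3
ee_pos: [0.5426, -0.3079, 0.3507]
eef_rot: [0.716, 0.698, 0.0, -0.001]
force: [0.2, 0.4, -1.6]
opening: 0.0394
grip_force: 42.0
```

```bash
python3 -c "
from h import *
print(arm.sense()['opening'],to(.543,-.3085,.352,-.023))
im=snap('side','sh.png'); t=snap('top','th.png')
a=cv2.resize(im[200:400,320:560],None,fx=1.6,fy=1.6); b=cv2.resize(t[180:280,390:510],None,fx=3.2,fy=3.2)
cv2.imwrite('pics/both.png',np.hstack([a,b]))
"
```

```text
0.039430503174156126 (array([-0.5,  0.4, -1.3]), 'turn(after shift) z', np.float64(-0.004))
```

View pics/both.png

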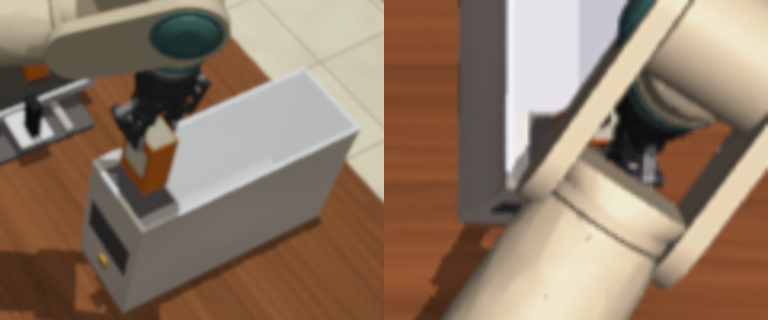

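The carton hangs upright over the flap (side view, about (150,165) in the picture). I lower it.

play_rows:
  moves:
    - [0,0,0,0,0,15,0]
    - [0,0,0,0,0,15,0]
    - [0,0,0,0,0,12,0]
    - [0,0,0,0,0,12,0]
    - [0,0,0,0,0,12,0]
    - [0,0,0,0,0,12,0]
    - [0,0,0,0,0,10,0]
    - [0,0,0,0,0,8,0]
    - [0,0,0,0,0,3,0]
    - [0,0,0,0,0,0,0]

```text
clock: 28.4
ee_pos: [0.5427, -0.3084, 0.2511]
eef_rot: [0.717, 0.698, -0.0, -0.001]
force: [2.9, 0.1, -3.3]
opening: 0.039
grip_force: 41.8
```

```bash
python3 -c "
from h import *
s=arm.sense();print(s['force'],s['moment'],s['opening'],to(.543,-.3085,.252,-.023))
im=snap('side','sh2.png')
cv2.imwrite('pics/sh2z.png',cv2.resize(im[220:380,340:540],None,fx=3,fy=3))
"
```

```text
[ 2.88179928  0.09715198 -3.25676562] [ 0.03260782 -0.64552728  0.06418463] 0.039044076735782536 (array([-0.1,  0.4, -0.9]), 'turn(after shift) z', np.float64(-0.004))
```

View pics/sh2z.png

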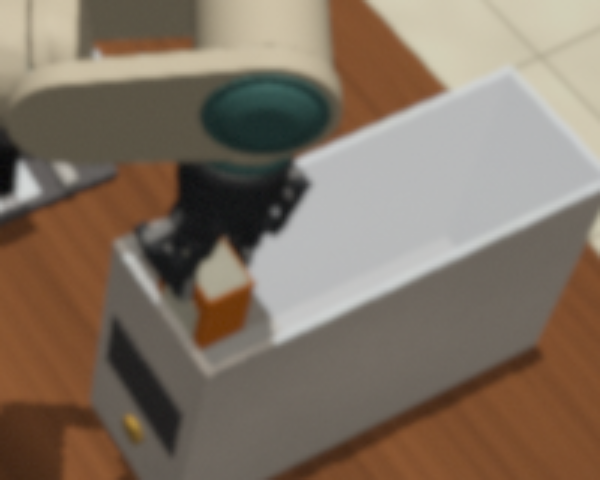

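play_rows:
  moves:
    - [0,0,0,0,0,0,0.6]
    - [0,0,0,0,0,0,0.7]
    - [0,0,0,0,0,0,0.7]
    - [0,0,0,0,0,-15,0.7]
    - [0,0,0,0,0,-25,0.7]
    - [0,0,0,0,2,-15,0.3]
    - [0,0,0,0,2,0,0]
    - [0,0,0,0,0,0,0]
    - [0,0,0,0,0,0,0]
    - [0,0,0,0,0,0,0]

```text
clock: 29.45
ee_pos: [0.5465, -0.3085, 0.306]
eef_rot: [0.717, 0.697, -0.0, -0.001]
force: [-0.5, 0.1, -0.0]
opening: 0.0
grip_force: 0.0
```

```bash
python3 -c "
from h import *
s=arm.sense();print(s['force'],s['opening'],s['ee_pos'])
im=snap('side','sh3.png')
cv2.imwrite('pics/sh3z.png',cv2.resize(im[220:380,340:540],None,fx=3,fy=3))
"
```

```text
[-0.46383725  0.13581779 -0.02854905] 9.77486765316531e-06 [ 0.54654061 -0.30846959  0.30602564]
```

View pics/sh3z.png

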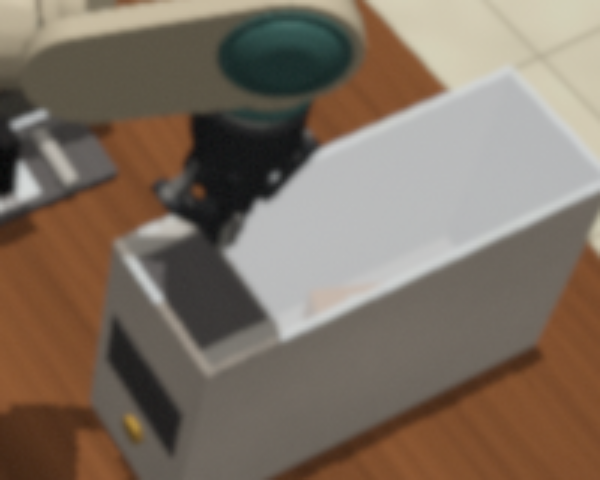

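The carton fell straight in: the flap is shut and the carton shows through the clear top.

```bash
python3 -c "
from h import *
tops()"
```

```text
top [0.4751 0.1873] LxS [0.038 0.056] yaw -0.262 | to (array([493.5, -84.7, 170. ]), 'turn(after shift) z', np.float64(0.235))
top [0.5508 0.3656] LxS [0.028 0.129] yaw -0.007 | to (array([673.8, -13.8, 170.1]), 'turn(after shift) z', np.float64(-0.02))
top [0.5962 0.0762] LxS [0.038 0.056] yaw -0.161 | to (array([385.8,  39.3, 169.8]), 'turn(after shift) z', np.float64(0.134))
top [0.6073 0.1905] LxS [0.038 0.056] yaw -0.154 | to (array([500.3,  47.4, 169.8]), 'turn(after shift) z', np.float64(0.127))
clock 29.55 pos [ 0.5466128  -0.30852165  0.30648815]
```

play_rows:
  moves:
    - [0,0,0,10,1,0,0.5]
    - [0,0,0,22,2.2,0,1]
    - [0,0,0,33,3.4,0,1]
    - [0,0,0,38,3.9,0,1]
    - [0,0,0,38,3.9,0,1]
    - [0,0,0,38,3.9,0,1]
    - [0,0,0,38,3.9,0,1]
    - [0,0,0,38,3.9,0,1]
    - [0,0,0,38,3.9,0,1]
    - [0,0,0,36,3.7,0,1]
    - [0,0,0,30,3,15,1]
    - [0,0,0,20,2,30,1]
    - [0,0,0,7,0.7,40,1]
    - [0,0,0.067,0,0,40,1]
    - [0,0,0.067,0,0,18,1]
    - [0,0,0,0,0,0,1]

```text
clock: 31.15
ee_pos: [0.5946, 0.0768, 0.1605]
eef_rot: [0.762, 0.648, -0.003, -0.002]
force: [-0.1, 0.2, 0.4]
opening: 0.0856
grip_force: 0.0
```

```bash
python3 -c "
from h import *
print(to(.597,.0765,.137,-.158))"
```

```text
(array([ 0.1,  2.6, 23.4]), 'turn(after shift) z', np.float64(-0.003))
```

play_rows:
  moves:
    - [0,0,0,0,2,14,1]
    - [0,0,0,0,0,10,1]
    - [0,0,0,0,0,0,0.5]
    - [0,0,0,0,0,0,0.3]
    - [0,0,0,0,0,0,0.2]
    - [0,0,0,0,0,0,0]
    - [0,0,0,0,0,0,0]
    - [0,0,0,0,0,0,0]
    - [0,0,0,0,0,0,0]
  grip_force: 40

```text
clock: 32.05
ee_pos: [0.599, 0.0759, 0.1414]
eef_rot: [0.762, 0.648, 0.001, 0.001]
force: [-1.6, -1.0, 6.2]
opening: 0.0395
grip_force: 43.3
```

play_rows:
  moves:
    - [0,0,0,0,0,-10,0]
    - [0,0,0,0,0,-25,0]
    - [0,0,0,0,0,-35,0]
    - [0,0,0,0,0,-40,0]
    - [0,0,0,0,0,-40,0]
    - [0,0,-0.067,0,0,-35,0]
    - [0,0,-0.067,0,0,-25,0]
    - [0,0,0,0,0,-5,0]
    - [0,0,0,0,0,0,0]

```text
clock: 32.95
ee_pos: [0.5987, 0.0759, 0.3551]
eef_rot: [0.717, 0.697, 0.0, 0.0]
force: [-0.6, 0.9, -2.6]
opening: 0.0393
grip_force: 42.4
```

```bash
python3 -c "
from h import *
s=arm.sense();print(s['clock'],s['force'],s['opening'],to(.543,-.3085,.352,-.023))"
```

```text
32.95 [-0.60109699  0.92334793 -2.60035265] 0.039326696641495976 (array([-385.8,  -44.6,    3.1]), 'turn(after shift) z', np.float64(-0.006))
```

play_rows:
  moves:
    - [0,0,0,-10,-1,0,0]
    - [0,0,0,-22,-2.5,0,0]
    - [0,0,0,-33,-3.9,0,0]
    - [0,0,0,-38,-4.4,0,0]
    - [0,0,0,-38,-4.4,0,0]
    - [0,0,0,-38,-4.4,0,0]
    - [0,0,0,-38,-4.4,0,0]
    - [0,0,0,-38,-4.4,0,0]
    - [0,0,0,-38,-4.4,0,0]
    - [0,0,0,-36,-4.2,0,0]
    - [0,0,0,-30,-3.5,0,0]
    - [0,0,0,-20,-2.3,0,0]
    - [0,0,0,-7,-0.8,0,0]
    - [0,0,0,0,0,0,0]
    - [0,0,0,0,0,0,0]

```text
clock: 34.45
ee_pos: [0.5439, -0.3077, 0.3551]
eef_rot: [0.716, 0.698, 0.0, -0.0]
force: [-0.4, 0.1, -2.2]
opening: 0.0392
grip_force: 42.4
```

```bash
python3 -c "
from h import *
s=arm.sense();print(s['clock'],s['force'],s['opening'],to(.543,-.3085,.252,-.023))"
```

```text
34.45 [-0.44474588  0.13939133 -2.17494378] 0.039188879526577 (array([ -0.9,  -0.9, 103.1]), 'turn(after shift) z', np.float64(-0.003))
```

play_rows:
  moves:
    - [0,0,0,-0.9,-0.9,15,0]
    - [0,0,0,0,0,15,0]
    - [0,0,0,0,0,14,0]
    - [0,0,0,0,0,12,0]
    - [0,0,0,0,0,12,0]
    - [0,0,0,0,0,12,0]
    - [0,0,0,0,0,11,0]
    - [0,0,0,0,0,8,0]
    - [0,0,0,0,0,4,0]
    - [0,0,0,0,0,0,0]
    - [0,0,0,0,0,0,0.6]
    - [0,0,0,0,0,0,0.7]
    - [0,0,0,0,0,0,0.7]
    - [0,0,0,0,0,-15,0.7]
    - [0,0,0,0,0,-25,0.7]
    - [0,0,0,0,2,-15,0.3]
    - [0,0,0,0,2,0,0]
    - [0,0,0,0,0,0,0]
    - [0,0,0,0,0,0,0]
    - [0,0,0,0,0,0,0]

```text
clock: 36.45
ee_pos: [0.5464, -0.3096, 0.306]
eef_rot: [0.717, 0.697, -0.0, -0.001]
force: [-0.0, -0.8, 0.5]
opening: 0.0
grip_force: 0.0
```

```bash
cat > ck.py <<'E'
from h import *
s=arm.sense();print(s['force'],s['opening'],s['ee_pos'],s['clock'])
im=snap('side','sh4.png'); r=cv2.imread('pics/sh3.png')
# flap region vs the known-shut picture
d=np.abs(im.astype(int)-r)[300:340,390:430]; print("flap diff",d.mean(),d.max())
print([(np.round(q["position"],3).tolist(),round(q["score"],2)) for q in search_frame("side","carton1")])
tops()
E
python3 ck.py
```

```text
[-0.02203281 -0.84867767  0.52158057] 4.9507267739997584e-05 [ 0.54640738 -0.30964787  0.30602683] 36.45
flap diff 1.0645833333333334 26
[([0.608, 0.194, 0.162], 0.47)]
top [0.4754 0.1872] LxS [0.038 0.056] yaw -0.262 | to (array([494.7, -84.3, 170.1]), 'turn(after shift) z', np.float64(0.235))
top [0.5508 0.3656] LxS [0.028 0.129] yaw -0.007 | to (array([675.1, -13.8, 170.1]), 'turn(after shift) z', np.float64(-0.02))
top [0.6077 0.1905] LxS [0.038 0.056] yaw -0.166 | to (array([501.6,  47.8, 170. ]), 'turn(after shift) z', np.float64(0.139))
clock 36.6 pos [ 0.54649322 -0.30972149  0.3067097 ]
```

play_rows:
  moves:
    - [0,0,0,10,-1.7,0,0.5]
    - [0,0,0,22,-3.7,0,1]
    - [0,0,0,33,-5.6,0,1]
    - [0,0,0,40,-6.8,0,1]
    - [0,0,0,40,-6.8,0,1]
    - [0,0,0,40,-6.8,0,1]
    - [0,0,0,40,-6.8,0,1]
    - [0,0,0,40,-6.8,0,1]
    - [0,0,0,40,-6.8,0,1]
    - [0,0,0,40,-6.8,0,1]
    - [0,0,0,40,-6.8,0,1]
    - [0,0,0,40,-6.8,0,1]
    - [0,0,0,36,-6.1,15,1]
    - [0,0,0,23,-3.9,30,1]
    - [0,0,0,10.7,-1.6,30,1]
    - [0,0,0.08,0,0,30,1]
    - [0,0,0.08,0,0,25,1]
    - [0,0,0.075,0,0,13,1]
    - [0,0,0,0,0,0,1]

```text
clock: 38.5
ee_pos: [0.4746, 0.187, 0.1621]
eef_rot: [0.793, 0.609, -0.002, -0.001]
force: [-0.1, 0.1, -0.2]
opening: 0.086
grip_force: 0.0
```

```bash
python3 -c "
from h import *
print(to(.4762,.1876,.137,-.262))"
```

```text
(array([ 1. ,  1.5, 25.1]), 'turn(after shift) z', np.float64(-0.0))
```

play_rows:
  moves:
    - [0,0,0,1,1,15,1]
    - [0,0,0,0,0,9,1]
    - [0,0,0,0,0,0,0.5]
    - [0,0,0,0,0,0,0.3]
    - [0,0,0,0,0,0,0.2]
    - [0,0,0,0,0,0,0]
    - [0,0,0,0,0,0,0]
    - [0,0,0,0,0,0,0]
    - [0,0,0,0,0,0,0]
  grip_force: 40

```text
clock: 39.4
ee_pos: [0.4779, 0.1879, 0.1412]
eef_rot: [0.793, 0.609, 0.001, 0.0]
force: [-0.6, 0.4, 5.2]
opening: 0.0391
grip_force: 41.7
```

play_rows:
  moves:
    - [0,0,0,0,0,-10,0]
    - [0,0,0,0,0,-25,0]
    - [0,0,0,0,0,-35,0]
    - [0,0,0,0,0,-40,0]
    - [0,0,-0.06,0,0,-40,0]
    - [0,0,-0.06,0,0,-35,0]
    - [0,0,-0.06,0,0,-25,0]
    - [0,0,-0.059,0,0,-5,0]
    - [0,0,0,0,0,0,0]

```text
clock: 40.3
ee_pos: [0.4775, 0.1877, 0.3563]
eef_rot: [0.715, 0.699, 0.001, 0.0]
force: [-0.1, 0.1, -3.7]
opening: 0.0391
grip_force: 40.9
```

```bash
python3 -c "
from h import *
s=arm.sense();print(s['clock'],s['force'],s['opening'],to(.543,-.3085,.352,-.023))"
```

```text
40.3 [-0.13883191  0.06334069 -3.71023256] 0.03912300173977789 (array([-494.6,   76.7,    4.2]), 'turn(after shift) z', np.float64(0.0))
```

play_rows:
  moves:
    - [0,0,0,-10,1.6,0,0]
    - [0,0,0,-22,3.4,0,0]
    - [0,0,0,-33,5.1,0,0]
    - [0,0,0,-40,6.2,0,0]
    - [0,0,0,-40,6.2,0,0]
    - [0,0,0,-40,6.2,0,0]
    - [0,0,0,-40,6.2,0,0]
    - [0,0,0,-40,6.2,0,0]
    - [0,0,0,-40,6.2,0,0]
    - [0,0,0,-40,6.2,0,0]
    - [0,0,0,-40,6.2,0,0]
    - [0,0,0,-40,6.2,0,0]
    - [0,0,0,-36,5.6,0,0]
    - [0,0,0,-23,3.6,0,0]
    - [0,0,0,-10.6,1.6,0,0]
    - [0,0,0,0,0,0,0]
    - [0,0,0,0,0,0,0]

```text
clock: 42.0
ee_pos: [0.5427, -0.3078, 0.355]
eef_rot: [0.715, 0.699, 0.0, -0.001]
force: [0.6, 0.2, -2.1]
opening: 0.0393
grip_force: 41.0
```

```bash
python3 -c "
from h import *
s=arm.sense();print(s['clock'],s['force'],s['opening'],to(.543,-.3085,.252,-.023))"
```

```text
42.0 [ 0.55270983  0.23527731 -2.06211574] 0.03933303769695529 (array([ -0.8,   0.4, 103. ]), 'turn(after shift) z', np.float64(0.0))
```

play_rows:
  moves:
    - [0,0,0,-0.8,0.4,15,0]
    - [0,0,0,0,0,15,0]
    - [0,0,0,0,0,14,0]
    - [0,0,0,0,0,12,0]
    - [0,0,0,0,0,12,0]
    - [0,0,0,0,0,12,0]
    - [0,0,0,0,0,11,0]
    - [0,0,0,0,0,8,0]
    - [0,0,0,0,0,4,0]
    - [0,0,0,0,0,0,0]
    - [0,0,0,0,0,0,0.6]
    - [0,0,0,0,0,0,0.7]
    - [0,0,0,0,0,0,0.7]
    - [0,0,0,0,0,-15,0.7]
    - [0,0,0,0,0,-25,0.7]
    - [0,0,0,0,2,-15,0.3]
    - [0,0,0,0,2,0,0]
    - [0,0,0,0,0,0,0]
    - [0,0,0,0,0,0,0]
    - [0,0,0,0,0,0,0]

```text
clock: 44.0
ee_pos: [0.5469, -0.3093, 0.306]
eef_rot: [0.715, 0.699, -0.0, -0.001]
force: [-1.4, -0.8, 0.8]
opening: 0.0002
grip_force: 0.0
```

```bash
python3 ck.py
```

```text
[-1.36094039 -0.81493131  0.78316137] 0.0002177515391020984 [ 0.54690088 -0.30929613  0.30602192] 44.0
flap diff 0.94875 20
[([0.485, 0.035, 0.061], 0.52)]
top [0.5509 0.3656] LxS [0.028 0.129] yaw -0.007 | to (array([674.8, -11.6, 170.1]), 'turn(after shift) z', np.float64(-0.016))
top [0.6079 0.1905] LxS [0.038 0.056] yaw -0.157 | to (array([501. ,  49.5, 170. ]), 'turn(after shift) z', np.float64(0.134))
clock 44.15 pos [ 0.54700163 -0.30935553  0.30670878]
```

play_rows:
  moves:
    - [0,0,0,10,1,0,0.5]
    - [0,0,0,22,2.2,0,1]
    - [0,0,0,33,3.3,0,1]
    - [0,0,0,40,4,0,1]
    - [0,0,0,40,4,0,1]
    - [0,0,0,40,4,0,1]
    - [0,0,0,40,4,0,1]
    - [0,0,0,40,4,0,1]
    - [0,0,0,40,4,0,1]
    - [0,0,0,40,4,0,1]
    - [0,0,0,40,4,0,1]
    - [0,0,0,40,4,0,1]
    - [0,0,0,38,3.8,15,1]
    - [0,0,0,26,2.6,30,1]
    - [0,0,0,12,1.3,30,1]
    - [0,0,0.07,0,0,30,1]
    - [0,0,0.064,0,0,25,1]
    - [0,0,0,0,0,13,1]
    - [0,0,0,0,0,0,1]

```text
clock: 46.05
ee_pos: [0.6078, 0.1904, 0.1623]
eef_rot: [0.76, 0.65, -0.002, -0.001]
force: [-0.4, -0.4, 0.9]
opening: 0.0857
grip_force: 0.0
```

```bash
python3 -c "
from h import *
print(to(.6086,.191,.137,-.157))"
```

```text
(array([ 0.7,  0.8, 25.3]), 'turn(after shift) z', np.float64(0.002))
```

play_rows:
  moves:
    - [0,0,0,0.7,0.8,15,1]
    - [0,0,0,0,0,9,1]
    - [0,0,0,0,0,0,0.5]
    - [0,0,0,0,0,0,0.3]
    - [0,0,0,0,0,0,0.2]
    - [0,0,0,0,0,0,0]
    - [0,0,0,0,0,0,0]
    - [0,0,0,0,0,0,0]
    - [0,0,0,0,0,0,0]
  grip_force: 40

```text
clock: 46.95
ee_pos: [0.6102, 0.191, 0.1414]
eef_rot: [0.76, 0.649, 0.001, 0.0]
force: [-1.1, -0.1, 6.1]
opening: 0.0395
grip_force: 42.7
```

play_rows:
  moves:
    - [0,0,0,0,0,-10,0]
    - [0,0,0,0,0,-25,0]
    - [0,0,0,0,0,-35,0]
    - [0,0,0,0,0,-40,0]
    - [0,0,0,0,0,-40,0]
    - [0,0,-0.067,0,0,-35,0]
    - [0,0,-0.067,0,0,-25,0]
    - [0,0,0,0,0,-5,0]
    - [0,0,0,0,0,0,0]

```text
clock: 47.85
ee_pos: [0.6099, 0.1909, 0.355]
eef_rot: [0.716, 0.698, -0.0, -0.0]
force: [-0.2, 0.3, -3.6]
opening: 0.0395
grip_force: 41.9
```

```bash
python3 -c "
from h import *
s=arm.sense();print(s['clock'],s['force'],s['opening'],to(.543,-.3085,.352,-.023))"
```

```text
47.85 [-0.22126277  0.25714909 -3.55477719] 0.03953761095297151 (array([-500.9,  -54.4,    3. ]), 'turn(after shift) z', np.float64(-0.002))
```

play_rows:
  moves:
    - [0,0,0,-10,-1.1,0,0]
    - [0,0,0,-22,-2.4,0,0]
    - [0,0,0,-33,-3.6,0,0]
    - [0,0,0,-40,-4.35,0,0]
    - [0,0,0,-40,-4.35,0,0]
    - [0,0,0,-40,-4.35,0,0]
    - [0,0,0,-40,-4.35,0,0]
    - [0,0,0,-40,-4.35,0,0]
    - [0,0,0,-40,-4.35,0,0]
    - [0,0,0,-40,-4.35,0,0]
    - [0,0,0,-40,-4.35,0,0]
    - [0,0,0,-40,-4.35,0,0]
    - [0,0,0,-38,-4.1,0,0]
    - [0,0,0,-26,-2.8,0,0]
    - [0,0,0,-12,-1.3,0,0]
    - [0,0,0,0,0,0,0]
    - [0,0,0,0,0,0,0]

```text
clock: 49.55
ee_pos: [0.5438, -0.3079, 0.3545]
eef_rot: [0.715, 0.699, 0.0, -0.001]
force: [-0.1, 1.0, -2.4]
opening: 0.0392
grip_force: 41.8
```

```bash
python3 -c "
from h import *
s=arm.sense();print(s['clock'],s['force'],s['opening'],to(.543,-.3085,.252,-.023))"
```

```text
49.55 [-0.08584658  1.00124318 -2.35623467] 0.039187524274203585 (array([ -0.7,  -0.7, 102.5]), 'turn(after shift) z', np.float64(0.0))
```

play_rows:
  moves:
    - [0,0,0,-0.7,-0.7,15,0]
    - [0,0,0,0,0,15,0]
    - [0,0,0,0,0,14,0]
    - [0,0,0,0,0,12,0]
    - [0,0,0,0,0,12,0]
    - [0,0,0,0,0,12,0]
    - [0,0,0,0,0,11,0]
    - [0,0,0,0,0,8,0]
    - [0,0,0,0,0,3.5,0]
    - [0,0,0,0,0,0,0]
    - [0,0,0,0,0,0,0.6]
    - [0,0,0,0,0,0,0.7]
    - [0,0,0,0,0,0,0.7]
    - [0,0,0,0,0,-15,0.7]
    - [0,0,0,0,0,-25,0.7]
    - [0,0,0,0,2,-15,0.3]
    - [0,0,0,0,2,0,0]
    - [0,0,0,0,0,0,0]
    - [0,0,0,0,0,0,0]
    - [0,0,0,0,0,0,0]

```text
clock: 51.55
ee_pos: [0.5468, -0.3094, 0.3065]
eef_rot: [0.715, 0.699, -0.0, -0.001]
force: [0.7, -0.2, 0.4]
opening: -0.0002
grip_force: 0.0
```

```bash
python3 ck.py; python3 -c "
from h import *
print(to(.5276,-.0416,.27,-.038)); im=cv2.imread('pics/sh4.png'); t=snap('top','tt.png')
cv2.imwrite('pics/bb.png',np.hstack([cv2.resize(im[220:380,340:540],None,fx=2,fy=2),cv2.resize(t[170:300,210:370],(394,320))]))"
```

```text
[ 0.71970196 -0.20361179  0.37670458] -0.00015766226937200691 [ 0.54682302 -0.30941614  0.30652977] 51.55
flap diff 0.949375 15
[]
top [0.5508 0.3654] LxS [0.028 0.129] yaw -0.007 | to (array([674.7, -11.5, 170.6]), 'turn(after shift) z', np.float64(-0.016))
clock 51.7 pos [ 0.54693723 -0.30948043  0.30720791]
(array([267.3, -25.5,  37.4]), 'turn(after shift) z', np.float64(0.015))
```

View pics/bb.png

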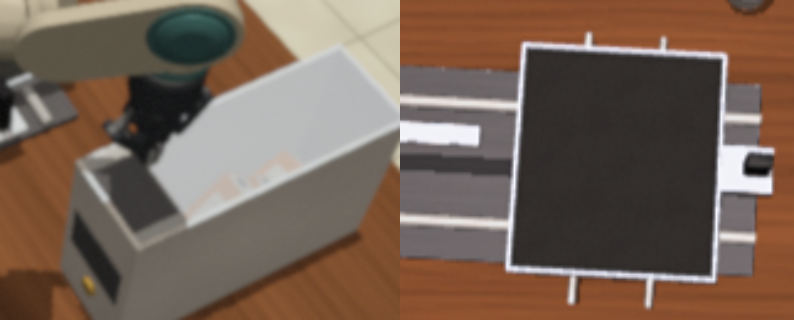

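All four cartons show inside the hopper, the flap is shut and the carrier is empty. Next I push the carrier left by the fin with closed fingers.

play_rows:
  moves:
    - [0,0,0,10,-1,0,0]
    - [0,0,0,25,-3,0,0]
    - [0,0,0,36,-4.4,0,0]
    - [0,0,0,38,-4.7,0,0]
    - [0,0,0,38,-4.7,0,0]
    - [0,0,0,36,-4.4,0,0]
    - [0,0,0,22,-2.8,0,0]
    - [0,0,0.015,9,-1.2,15,0]
    - [0,0,0,0,0,35,0]
    - [0,0,0,0,0,45,0]
    - [0,0,0,0,0,45,0]
    - [0,0,0,0,0,35,0]
    - [0,0,0,0,0,20,0]
    - [0,0,0,0,0,7,0]
    - [0,0,0,0,0,0,0]

```text
clock: 53.25
ee_pos: [0.5254, -0.0945, 0.1054]
eef_rot: [0.72, 0.694, -0.0, -0.001]
force: [0.3, -0.5, 0.6]
opening: -0.0004
grip_force: 0.0
```

```bash
python3 -c "
from h import *
print(to(.5257,-.095,.105,-.038), to(.536,.178,.105,-.038))"
```

```text
(array([-0.5,  0.3,  0.4]), 'turn(after shift) z', np.float64(0.0)) (array([272.7,   0.3,   0.6]), 'turn(after shift) z', np.float64(0.0))
```

play_rows:
  moves:
    - [0,0,0,5,0,0,0]
    - [0,0,0,6,0,0,0]
    - [0,0,0,6,0,0,0]
    - [0,0,0,7,0,0,0]
    - [0,0,0,10,0,0,0]
    - [0,0,0,14,0,0,0]
    - [0,0,0,16,0,0,0]
    - [0,0,0,16,0,0,0]
    - [0,0,0,16,0,0,0]
    - [0,0,0,16,0,0,0]
    - [0,0,0,16,0,0,0]
    - [0,0,0,16,0,0,0]
    - [0,0,0,16,0,0,0]
    - [0,0,0,16,0,0,0]
    - [0,0,0,16,0,0,0]
    - [0,0,0,16,0,0,0]
    - [0,0,0,16,0,0,0]
    - [0,0,0,12,0,0,0]
    - [0,0,0,8,0,0,0]
    - [0,0,0,4,0,0,0]

```text
clock: 55.25
ee_pos: [0.535, 0.1537, 0.1055]
eef_rot: [0.72, 0.694, -0.0, -0.0]
force: [-0.2, -1.6, 0.3]
opening: 0.0
grip_force: 0.5
```

play_rows:
  moves:
    - [0,0,0,4,0,0,0]
    - [0,0,0,4,0,0,0]
    - [0,0,0,3,0,0,0]
    - [0,0,0,0,0,0,0]
    - [0,0,0,0,0,0,0]

```text
clock: 55.75
ee_pos: [0.5358, 0.1639, 0.1059]
eef_rot: [0.72, 0.694, 0.0, -0.0]
force: [-0.2, -1.0, -0.6]
opening: 0.0
grip_force: 0.0
```

```bash
cat > c.py <<'E'
from h import *
s=arm.sense();print(s['force'],s['ee_pos'],s['clock'])
t=snap('top','c.png'); print([(np.round(q["position"],3).tolist(),round(q["score"],2)) for q in search_frame("top","plate")])
# plate's right rim edge along the row through its far part, at z=.068
for x in(.62,.66):
    best=[]
    for y in np.arange(.15,.30,.0005):
        u,v=proj("top",(x,y,.068)); best.append((float(cv2.getRectSubPix(t,(1,1),(u,v))[0,0].min()),y))
    print(x,[round(b[1],4) for b in best if b[0]>150][:1])
E
python3 c.py
```

```text
[-0.19005242 -1.00839732 -0.63433162] [0.53579535 0.16391593 0.10589561] 55.75
[([0.528, 0.377, 0.061], 0.71), ([0.351, -0.414, 0.129], 0.18)]
0.62 [np.float64(0.15)]
0.66 [np.float64(0.2315)]
```

play_rows:
  moves:
    - [0,0,0,3,0,0,0]
    - [0,0,0,3,0,0,0]
    - [0,0,0,3,0,0,0]
    - [0,0,0,2,0,0,0]
    - [0,0,0,0,0,0,0]

```text
clock: 56.35
ee_pos: [0.536, 0.1753, 0.1058]
eef_rot: [0.72, 0.694, 0.0, -0.0]
force: [-0.6, 0.3, 0.5]
opening: -0.0001
grip_force: 0.0
```

play_rows:
  moves:
    - [0,0,0,1.5,0,0,0]
    - [0,0,0,1.5,0,0,0]
    - [0,0,0,0,0,0,0]

```text
clock: 56.65
ee_pos: [0.5361, 0.1781, 0.1057]
eef_rot: [0.72, 0.694, 0.0, -0.0]
force: [0.3, -1.2, -0.2]
opening: 0.0001
grip_force: 0.0
```

```bash
python3 c.py
```

```text
[ 0.30293671 -1.1599412  -0.21061354] [0.5360852  0.17806996 0.10570998] 56.65
[([0.528, 0.391, 0.06], 0.88)]
0.62 [np.float64(0.15)]
0.66 [np.float64(0.15)]
```

Still no stop force, so I push on in small steps.

play_rows:
  moves:
    - [0,0,0,1.5,0,0,0]
    - [0,0,0,0,0,0,0]

```text
clock: 56.95
ee_pos: [0.5362, 0.1794, 0.1058]
eef_rot: [0.72, 0.694, 0.0, -0.0]
force: [-0.4, -0.7, 0.0]
opening: -0.0004
grip_force: 0.2
```

play_rows:
  moves:
    - [0,0,0,1,0,0,0]
    - [0,0,0,0,0,0,0]

```text
clock: 57.15
ee_pos: [0.5362, 0.1804, 0.1058]
eef_rot: [0.72, 0.694, 0.0, -0.0]
force: [-1.0, 0.0, -0.3]
opening: 0.0001
grip_force: 0.3
```

play_rows:
  moves:
    - [0,0,0,1,0,0,0]
    - [0,0,0,0,0,0,0]

```text
clock: 57.35
ee_pos: [0.5363, 0.1814, 0.1058]
eef_rot: [0.72, 0.694, 0.0, -0.0]
force: [0.2, -0.4, -0.3]
opening: -0.0002
grip_force: 0.3
```

play_rows:
  moves:
    - [0,0,0,1,0,0,0]
    - [0,0,0,0,0,0,0]

```text
clock: 57.55
ee_pos: [0.5363, 0.1825, 0.1058]
eef_rot: [0.72, 0.694, 0.0, -0.0]
force: [0.1, 0.1, 0.2]
opening: -0.0003
grip_force: 0.3
```

play_rows:
  moves:
    - [0,0,0,1,0,0,0]
    - [0,0,0,0,0,0,0]

```text
clock: 57.75
ee_pos: [0.5364, 0.1825, 0.1058]
eef_rot: [0.721, 0.693, -0.001, 0.0]
force: [-1.4, -5.9, 0.5]
opening: -0.0002
grip_force: 2.7
```

```bash
python3 c.py; python3 -c "
from h import *
t=cv2.imread('pics/c.png'); cv2.imwrite('pics/cz.png',cv2.resize(t[170:300,140:370],None,fx=3.4,fy=3.4,interpolation=cv2.INTER_CUBIC))"
```

```text
[-1.37460274 -5.88210639  0.46961156] [0.53636031 0.18246332 0.10583161] 57.75
[([0.527, 0.395, 0.06], 0.96)]
0.62 [np.float64(0.15)]
0.66 [np.float64(0.154)]
```

View pics/cz.png

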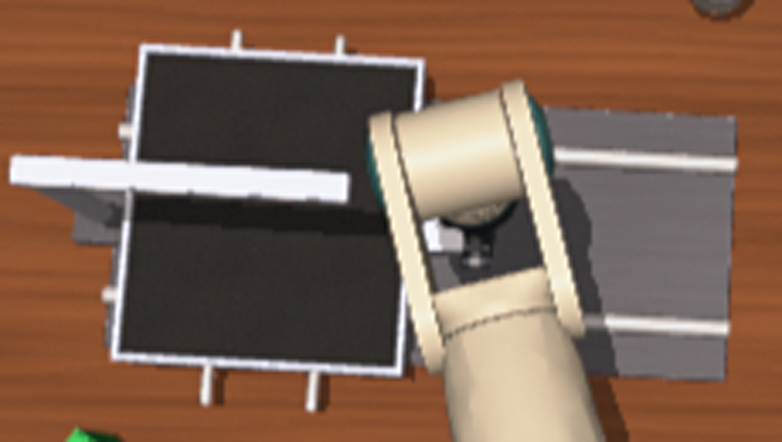

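The carrier is against its left stop: contact force rose to 5.9 N with no motion, and the rim clears the pointer. I retreat.

play_rows:
  moves:
    - [0,0,0,-3,0,0,0]
    - [0,0,0,-15,0,0,0]
    - [0,0,0,-30,0,0,0]
    - [0,0,0,-30,0,0,0]
    - [0,0,0,-30,0,-30,0]
    - [0,0,0,-30,0,-40,0]
    - [0,0,0,-20,0,-40,0]
    - [0,0,0,0,0,-40,0]
    - [0,0,0,0,0,0,0]
    - [0,0,0,0,0,0,0]

```text
clock: 58.85
ee_pos: [0.5306, 0.0248, 0.2566]
eef_rot: [0.721, 0.693, 0.001, 0.001]
force: [-0.2, 0.8, -0.7]
opening: -0.0001
grip_force: 0.0
```

```bash
python3 -c "
from h import *
t=snap('top','f.png'); i=snap('side','fs.png')
cv2.imwrite('pics/ff.png',np.hstack([cv2.resize(t[90:320,130:510],(456,276)),cv2.resize(i[80:400,200:560],(310,276))]))"
```

```text
(no output)
```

View pics/ff.png

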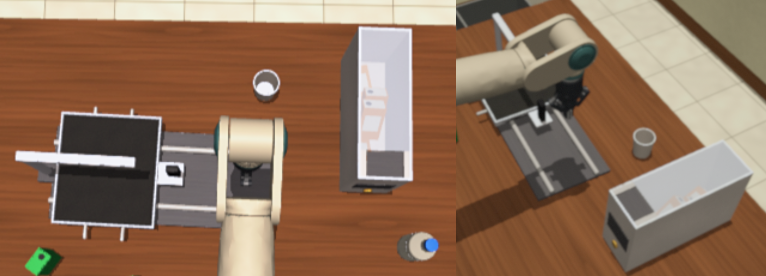

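The carrier is empty and fully left, the cartons are in the hopper with the flap shut, and the bottle and cup have not moved.

```bash
python3 -c "
from h import *
print(sign_off())"
```

```text
the job is handed in; nothing more can be done
None
```

I handed the job in at about 59 s: all four marks were held under the pointer in order for over two seconds each, all four cartons are in the hopper with the flap shut, and the empty carrier is against its left stop; no verdict came back.

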